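# Click a snap-fit box lid shut all round

### The arm

A 7-joint arm with a two-finger parallel gripper is mounted at the origin on the work surface. World frame = base frame: x ahead of the robot, y to its left, z up, the work surface at z = 0. Lengths are in m, angles in rad, forces in N, time in s.
With the tool pointing down it reaches from about 0.4 to 0.9 m from the base axis. Payload 5.5 kg.
Tool frame: the origin (TCP) lies at the very end of the fingers, on their centre line; the grasp point (between the pads) lies 19 mm behind it; z points along the fingers, x is the direction in which the jaws open and shut, and the axes are right-handed (so a half turn about z gives the same grasp; the last joint's range is limited). The gripper opens to 92 mm and grips with 3 to 60 N. Pads are 19 mm wide; open, the fingers measure 130 mm over their backs; the gripper's body (75 mm by 190 mm) begins 47 mm behind the grasp point.
Start: joints at [1.399, 0.501, -0.427, 1.55, 0.221, 1.138, -0.21], TCP at [0.274, -0.59, 0.227] pointing down, gripper open.
Joint ranges: [-2.88, 2.88], [-0.31, 2.03], [-1.54, 1.56], [0.2, 2.42], [-1.41, 4.55], [0.19, 2.02], [-2.57, 2.57]. Speed limits (rad/s): [2.57, 2.57, 3.14, 3.14, 3.14, 3.14, 3.14].

### API

Orientations are given as a rotation vector (axis times angle).
In Python, from cell import * gives the robot as it stands.
- The arm moves only by the tool move_arm, never from a script. Its argument "steps" is a list of rows, each an object of numbers: "tx", "ty", "tz": the shift along the tool's x, y, z in m; "rx", "ry", "rz": the turn, a rotation vector about the tool's x, y, z in rad; "grip": the gripper command: -1 is shut, 1 is fully open, values between are in proportion. A call has 1 to 5 rows; each row is the pose to reach, as a shift and turn from the pose commanded when the call began, along the tool's axes at that moment; what a row does not reach only later rows make up. A row lasts 1/10 s, in which the tool goes at most 50 mm and 8.59 degrees, less where a joint would pass 70% of its speed; a pose out of reach is approached as far as the arm can. A call with a gripper value outside its range is refused whole. The fingers move at their own pace and stop on an object; "force" is the grip in N (left out, the last holds). Time passes only in rows, so rows that repeat a pose let the fingers close. It gives the time, the measured TCP pose, the force and the opening at its end, in the units of the state.
- get_obs(): the state, without advancing time (a new reading comes with each control period).
- grab_frame(name): name is "scene" or "top" or "wrist"; returns a dict with "frame" (384x512x3 uint8, blue, green, red), "depth" (384x512 float32, m along the optical axis (not along the pixel's ray), 0 where there is no reading), "fx", "fy", "cx", "cy" (pixels), "R" (3x3) and "t" (3): a world point X has camera coordinates R X + t. Camera axes: x right, y down, z forward; pixel columns grow to the right and rows downward; lengths in m; the calibration is good to about 2 mm. A picture is of the moment at which its call begins.
- hand_in(): hands the job in, once; it reports no verdict.
Trained networks look in a picture, given as the dict that the camera call returned (one of the last four; its "shot" number tells which), for a name from the list of things; names that differ only in an ending like _2 or _b are one class to them, and where a whole thing is asked for, a point or a joint stands for the part that bears it (a point fixed in the world has none). Each returns a list of dicts, best first, with "score" (0 to 1); they miss things now and then, are a little off and sometimes report something else, mostly with a low value. They report only what shows in the picture. A call takes as long as a camera call.
- search_frame(name, picture): "pixel" ([row, column] in pixels, amid what is visible of it).
The state is a dict: "time": time; "joint_positions": joint angles; "dq": joint speeds; "joint_efforts": joint torques, N m; "eef_pos": TCP position; "ee_rot": TCP orientation; "force": force on the tool from outside, world axes, zero at the start; "ft_torque": the same for the moment, N m; "grip_width": finger opening in m.
Only numpy, scipy, OpenCV 4.12 (cv2) and the standard library are available. Lean on these libraries where they do the work, as an engineer would, in place of code of your own. Each camera call takes 0.05 s, during which the arm holds its last target.

### The job

The lid of the blue ceramic box on the bedside tray is only laid on: press down each of its four sprung-up green rim sections with the fingertips until every one clicks shut and stays down. Leave the box standing where it is, without picking it up or shoving it about, leave everything else on the tray undisturbed, and finish with the hand clear.

Things in the scene. Friction and masses are not known exactly. Their poses are not given: they have to be found in the camera images.
- box: blue ceramic box, 116 (x) x 96 (y) mm, 0.8 kg, loose on the tray, with a green snap-fit lid 124 x 104 mm. Origin: centre of its underside; x, y along its sides, z up. Mid-lid is a pale fixed panel 66 x 46 mm, top 54 mm up; round it lie four hinged green rim sections. All start sprung up at their outer edges, baring an orange band; shut they lie level, top 56 mm up
- rim_front (a joint): angle in rad of the rim section at the box's -x side (47 mm long, 28 mm wide, hinged along its inner edge): 0 sprung up (sloping up outwards by 17 degrees), 0.30 clicked shut (level). It clicks: below about 0.15 it springs back up, past that it snaps shut by itself and stays
- press_front (a point): the place to press on the section at the box's -x side: on its top surface, midway along it, on a thin pale line 20 mm out from its hinge line and 8 mm in from its outer edge. It moves with the section: 62 mm above the box's underside when sprung up, 56 mm when shut. Pressing straight down here takes about 6 N to click; nearer the hinge takes more
- rim_back (a joint): angle in rad of the rim section at the box's +x side (47 mm long, 28 mm wide, hinged along its inner edge): 0 sprung up (sloping up outwards by 17 degrees), 0.30 clicked shut (level). It clicks: below about 0.15 it springs back up, past that it snaps shut by itself and stays
- press_back (a point): the place to press on the section at the box's +x side: on its top surface, midway along it, on a thin pale line 20 mm out from its hinge line and 8 mm in from its outer edge. It moves with the section: 62 mm above the box's underside when sprung up, 56 mm when shut. Pressing straight down here takes about 6 N to click; nearer the hinge takes more
- rim_left (a joint): angle in rad of the rim section at the box's +y side (124 mm long, 28 mm wide, hinged along its inner edge): 0 sprung up (sloping up outwards by 17 degrees), 0.30 clicked shut (level). It clicks: below about 0.15 it springs back up, past that it snaps shut by itself and stays
- press_left (a point): the place to press on the section at the box's +y side: on its top surface, midway along it, on a thin pale line 20 mm out from its hinge line and 8 mm in from its outer edge. It moves with the section: 62 mm above the box's underside when sprung up, 56 mm when shut. Pressing straight down here takes about 6 N to click; nearer the hinge takes more
- rim_right (a joint): angle in rad of the rim section at the box's -y side (124 mm long, 28 mm wide, hinged along its inner edge): 0 sprung up (sloping up outwards by 17 degrees), 0.30 clicked shut (level). It clicks: below about 0.15 it springs back up, past that it snaps shut by itself and stays
- press_right (a point): the place to press on the section at the box's -y side: on its top surface, midway along it, on a thin pale line 20 mm out from its hinge line and 8 mm in from its outer edge. It moves with the section: 62 mm above the box's underside when sprung up, 56 mm when shut. Pressing straight down here takes about 6 N to click; nearer the hinge takes more
- diffuser: yellow plastic mosquito repellent diffuser, round, 60 mm across, 65 mm high with the white button on top, loose; origin at the centre of its underside
- cup: empty stainless steel cup, 72 mm across, 78 mm high, loose; origin at the centre of its underside
- opener: red plastic bottle cap opener lying flat, 121 x 34 x 10 mm, loose; origin on its underside near its middle, x along it
- remote: grey ceiling fan remote lying flat, 140 x 42 x 18 mm, loose; origin at the centre of its underside, x along it
- jar: small amber glass jar with white cap, 44 mm across, 42 mm high, loose; origin at the centre of its underside
- tin: small flat metal tin with a copper-coloured lid, 42 mm across, 16 mm high, loose; origin at the centre of its underside
- tray: white melamine tray, fixed, 400 (x) x 560 (y) mm, rim 18 mm high, floor 5 mm above the table; origin at the centre of its underside

How it is judged:
At the end, for the whole second after the job is handed in: all four rim sections are clicked shut (each joint above 0.25 rad), the box stands still and level on the tray within 30 mm of where it started, and each of the other six things is within 20 mm of where it started (value of joint each of rim_front, rim_back, rim_left, rim_right above 0.25 rad and height (world z) of box below 0.01 m and angle between box's own z axis and vertical below 0.05 rad and distance of box from where it was at the start of the episode below 0.03 m and linear speed of box below 0.01 m/s and distance of each of diffuser, cup, opener, remote, jar, tin from where it was at the start of the episode below 0.02 m); the robot touches nothing.
It fails at once if the box is lifted or tipped (height (world z) of box above 0.015 m or angle between box's own z axis and vertical above 0.2 rad).
It fails at once if the box is shoved more than 40 mm (distance of box from where it was at the start of the episode above 0.04 m).
It fails at once if another thing on the tray is moved, lifted or knocked over (distance of any of diffuser, cup, opener, remote, jar, tin from where it was at the start of the episode above 0.025 m or angle between any of diffuser, cup, opener, remote, jar, tin's own z axis and vertical above 0.5 rad).
It also fails if it takes over 48 s, if anything falls off the work surface, if the arm or the gripper's body presses on something with over 40 N, if the wrist force passes 120 N, or if a joint passes its speed limit or range.

## Working session

There is one attempt and no reset: what is moved stays moved. The work goes in short steps, Python scripts to look and compute and a tool call to move; the robot and the scene stay as the last step left them, time stands still between calls to the robot, and variables do not carry over. Pictures are saved under pics/ and viewed, and the job is handed in when it is done.

Besides the shell and the picture viewer there is one more tool, called after "Emit:" as a command line: name --argument value ..., lists and objects as JSON in quotes. move_arm: Moves the arm, as the interface text tells. Its arguments: {"type":"object","properties":{"steps":{"type":"array","items":{"type":"object","properties":{"tx":{"type":"number"},"ty":{"type":"number"},"tz":{"type":"number"},"rx":{"type":"number"},"ry":{"type":"number"},"rz":{"type":"number"},"grip":{"type":"number"}}}},"force":{"type":"number"}},"required":["steps"]}

```bash
mkdir -p pics; ls; cat > h.py <<'E'
from cell import *
import numpy as np, cv2
def w(p,r,c,d=None):
    if d is None:
        d=np.median([x for x in p["depth"][int(r)-1:int(r)+2,int(c)-1:int(c)+2].ravel() if x>0])
    X=np.array([(c-p["cx"])/p["fx"]*d,(r-p["cy"])/p["fy"]*d,d])
    return np.array(p["R"]).T@(X-np.array(p["t"]))
E
python3 - <<'E'
from h import *
np.set_printoptions(precision=4,suppress=True)
o=get_obs();print({k:np.round(v,4) for k,v in o.items()})
p=grab_frame("top");cv2.imwrite("pics/top1.png",p["frame"])
for n in ["box","press_front","press_back","press_left","press_right","diffuser","cup","opener","remote","jar","tin"]:
    for q in search_frame(n,p)[:4]:
        try: print(n,q["score"],q["pixel"],w(p,*q["pixel"]))
        except Exception as e: print(n,q,e)
p=grab_frame("scene");cv2.imwrite("pics/scene1.png",p["frame"])
E
```

```text
pics
{'time': np.float64(0.0), 'joint_positions': array([ 1.3992,  0.5018, -0.4268,  1.5514,  0.2208,  1.1383, -0.2103]), 'dq': array([ 0.0007,  0.0006, -0.0007, -0.002 , -0.0003, -0.0002, -0.0001]), 'joint_efforts': array([  0.0008, -56.6583,  -5.8159, -27.9111,  -0.0686,   0.0308,
         0.0002]), 'eef_pos': array([ 0.2735, -0.5889,  0.2257]), 'ee_rot': array([-2.6474,  1.6893,  0.0025]), 'force': array([-0.0271,  0.9699,  0.3087]), 'ft_torque': array([ 0.014 ,  0.0097, -0.0152]), 'grip_width': np.float64(0.0918)}
box 0.67 [180.9, 258.8] [ 0.5925 -0.0094  0.0577]
press_front 0.74 [203.4, 261.0] [ 0.5389 -0.0159  0.0648]
press_back 0.66 [160.1, 256.8] [ 0.6409 -0.0031  0.0658]
press_left 0.89 [181.9, 243.5] [0.5882 0.0267 0.0658]
press_right 0.68 [181.9, 274.2] [ 0.5906 -0.0456  0.064 ]
press_right 0.24 [228.9, 357.4] [ 0.4868 -0.2553  0.0091]
diffuser 0.77 [144.2, 185.4] [0.6733 0.1667 0.068 ]
cup 0.88 [229.5, 357.3] [ 0.4853 -0.255   0.0093]
opener 0.97 [153.3, 351.4] [ 0.6729 -0.2376  0.0129]
remote 0.94 [225.6, 182.6] [0.4819 0.1712 0.0215]
remote 0.61 [191.3, 284.7] [ 0.5742 -0.0753  0.0043]
remote 0.48 [123.8, 266.8] [ 0.7387 -0.0259  0.021 ]
jar 0.69 [202.9, 259.7] [ 0.5401 -0.0129  0.0636]
jar 0.63 [253.0, 254.6] [ 0.4222 -0.0046  0.0459]
tin 0.64 [126.8, 266.7] [ 0.7317 -0.0259  0.0183]
tin 0.63 [186.4, 274.8] [ 0.5799 -0.0472  0.0655]
```

```bash
python3 - <<'E'
import cv2
a=cv2.imread("pics/top1.png");cv2.imwrite("pics/top1c.png",cv2.resize(a[90:290,140:400],None,fx=3,fy=3,interpolation=cv2.INTER_CUBIC))
E
```

```text
(no output)
```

View pics/top1c.png

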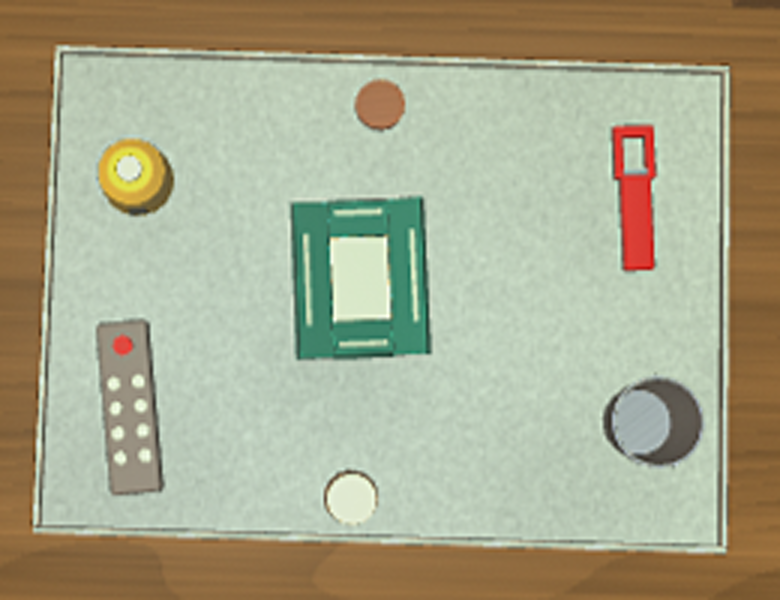

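View pics/scene1.png

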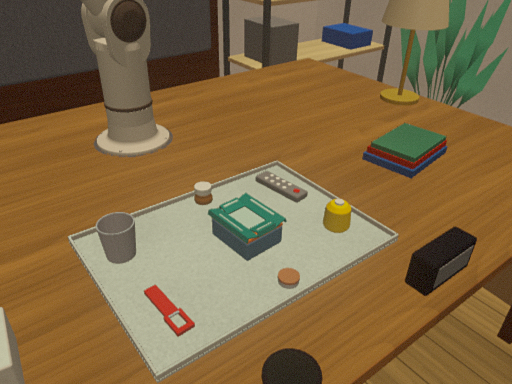

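```bash
python3 - <<'E'
from h import *
np.set_printoptions(precision=4,suppress=True)
p=grab_frame("top");f=p["frame"]
hsv=cv2.cvtColor(f,cv2.COLOR_BGR2HSV)
g=cv2.inRange(hsv,(70,110,40),(90,255,200))
n,l,s,c=cv2.connectedComponentsWithStats(g);i=1+np.argmax(s[1:,4]);print(s[i],c[i])
hull=cv2.convexHull(np.argwhere(l==i)[:,::-1].astype(np.int32))
r=cv2.minAreaRect(hull);print(r);B=cv2.boxPoints(r)
C=np.array([p["R"]]).reshape(3,3).T@(-np.array(p["t"]));print("cam",C,p["fx"])
def atz(px,z):
    c,r=px;d=np.array([(c-p["cx"])/p["fx"],(r-p["cy"])/p["fy"],1]);d=np.array(p["R"]).T@d
    return C+d*(z-C[2])/d[2]
W=np.array([atz(b,0.069) for b in B]);print(W,W.mean(0));
for a in range(4):
    e=W[(a+1)%4]-W[a];print(np.linalg.norm(e),np.degrees(np.arctan2(e[1],e[0])))
# panel and lines: pale inside the hull
m=np.zeros(g.shape,np.uint8);cv2.fillConvexPoly(m,cv2.convexHull(hull),255)
pale=cv2.inRange(hsv,(0,0,150),(180,70,255))&cv2.erode(m,np.ones((5,5)))
n,l,s,c=cv2.connectedComponentsWithStats(pale)
for k in range(1,n):
    if s[k,4]>8:
        z=0.059 if s[k,4]>200 else 0.067
        rr=cv2.minAreaRect(np.argwhere(l==k)[:,::-1].astype(np.int32))
        print(s[k],atz(c[k],z),rr)
E
```

```text
[ 238  156   45   53 1381] [259.9327 182.6466]
((259.9344177246094, 182.62217712402344), (51.65575408935547, 43.28428649902344), 87.27368927001953)
cam [0.4711 0.0143 1.2345] 499.02871139308456
[[ 0.6444  0.0435  0.069 ]
 [ 0.6524 -0.0582  0.069 ]
 [ 0.5309 -0.067   0.069 ]
 [ 0.523   0.0339  0.069 ]] [ 0.5877 -0.0119  0.069 ]
0.1021006011385102 -85.4716800939754
0.12188315823977071 -175.88811826487785
0.10115125796960092 94.46179369508171
0.12176250863320176 4.55822164792448
[251 159  16   3  33] [ 0.6402 -0.0087  0.067 ] ((258.5, 160.0), (2.0, 15.0), 90.0)
[277 166   3  31  49] [ 0.5918 -0.0534  0.067 ] ((277.5237731933594, 180.99888610839844), (30.013612747192383, 1.7123453617095947), 87.27368927001953)
[241 168   3  30  52] [0.5862 0.0301 0.067 ] ((242.0498809814453, 182.49749755859375), (29.06369400024414, 1.5480661392211914), 87.1375961303711)
[250 169  21  29 537] [ 0.5885 -0.0113  0.059 ] ((259.80462646484375, 182.4830780029297), (28.012359619140625, 19.63638687133789), 86.8201675415039)
[253 203  16   3  36] [ 0.5368 -0.0158  0.067 ] ((260.5, 204.0), (2.0, 15.0), 90.0)
```

Emit:
move_arm --steps '[{"tz": -0.03,"grip": 0.5},{"tz": -0.05,"rz": 0.14},{"tz": -0.05,"rz": 0.28},{"tz": -0.05,"rz": 0.43}]'

```text
$.steps[0]: bad value
```

Emit:
move_arm --steps '[{"tx": 0,"ty": 0,"tz": -0.03,"rx": 0,"ry": 0,"rz": 0.1,"grip": 0.5},{"tx": 0,"ty": 0,"tz": -0.05,"rx": 0,"ry": 0,"rz": 0.24,"grip": 0.5},{"tx": 0,"ty": 0,"tz": -0.05,"rx": 0,"ry": 0,"rz": 0.365,"grip": 0.5}]'

```text
time: 1.0
eef_pos: [0.275, -0.5912, 0.2806]
ee_rot: [2.29, -2.148, 0.009]
force: [0.3, 0.5, 0.2]
grip_width: 0.0724
```

Emit:
move_arm --steps '[{"tx": -0.042,"ty": -0.026,"grip": 0.5},{"tx": -0.084,"ty": -0.053,"grip": 0.5},{"tx": -0.127,"ty": -0.08,"grip": 0.5},{"tx": -0.169,"ty": -0.106,"grip": 0.5},{"tx": -0.212,"ty": -0.133,"grip": 0.5}]'

```text
$.steps[0]: bad value
```

Emit:
move_arm --steps '[{"tx": -0.042,"ty": -0.026,"grip": 0.5},{"tx": -0.084,"ty": -0.053,"grip": 0.5},{"tx": -0.127,"ty": -0.08,"grip": 0.5},{"tx": -0.169,"ty": -0.106,"grip": 0.5},{"tx": -0.212,"ty": -0.133,"grip": 0.5}]'

```text
$.steps[0]: bad value
```

Every row needs all seven numbers.

Emit:
move_arm --steps '[{"tx": -0.042,"ty": -0.026,"tz": 0,"rx": 0,"ry": 0,"rz": 0,"grip": 0.5},{"tx": -0.084,"ty": -0.053,"tz": 0,"rx": 0,"ry": 0,"rz": 0,"grip": 0.5},{"tx": -0.127,"ty": -0.08,"tz": 0,"rx": 0,"ry": 0,"rz": 0,"grip": 0.5},{"tx": -0.169,"ty": -0.106,"tz": 0,"rx": 0,"ry": 0,"rz": 0,"grip": 0.5},{"tx": -0.212,"ty": -0.133,"tz": 0,"rx": 0,"ry": 0,"rz": 0,"grip": 0.5}]'

```text
time: 1.5
eef_pos: [0.3919, -0.3678, 0.277]
ee_rot: [2.297, -2.143, 0.001]
force: [0.2, -1.0, 1.0]
grip_width: 0.0689
```

Emit:
move_arm --steps '[{"tx": -0.042,"ty": -0.026,"tz": 0,"rx": 0,"ry": 0,"rz": 0,"grip": 0.5},{"tx": -0.084,"ty": -0.053,"tz": 0,"rx": 0,"ry": 0,"rz": 0,"grip": 0.5},{"tx": -0.127,"ty": -0.08,"tz": 0,"rx": 0,"ry": 0,"rz": 0,"grip": 0.5},{"tx": -0.169,"ty": -0.106,"tz": 0,"rx": 0,"ry": 0,"rz": 0,"grip": 0.5},{"tx": -0.212,"ty": -0.133,"tz": 0,"rx": 0,"ry": 0,"rz": 0,"grip": 0.5}]'

```text
time: 2.0
eef_pos: [0.5094, -0.1479, 0.2772]
ee_rot: [2.297, -2.143, 0.002]
force: [0.5, -1.0, -0.3]
grip_width: 0.069
```

Emit:
move_arm --steps '[{"tx": -0.041,"ty": -0.027,"tz": 0.01,"rx": 0,"ry": 0,"rz": 0,"grip": 0.52},{"tx": -0.082,"ty": -0.055,"tz": 0.03,"rx": 0,"ry": 0,"rz": 0,"grip": 0.52},{"tx": -0.122,"ty": -0.081,"tz": 0.06,"rx": 0,"ry": 0,"rz": 0,"grip": 0.52},{"tx": -0.122,"ty": -0.081,"tz": 0.1,"rx": 0,"ry": 0,"rz": 0,"grip": 0.52},{"tx": -0.122,"ty": -0.081,"tz": 0.1,"rx": 0,"ry": 0,"rz": 0,"grip": 0.52}]'

```text
time: 2.5
eef_pos: [0.5773, -0.0195, 0.1712]
ee_rot: [2.299, -2.134, -0.013]
force: [-1.5, 0.1, -0.7]
grip_width: 0.0699
```

```bash
python3 - <<'E'
from h import *
from scipy.spatial.transform import Rotation as Ro
np.set_printoptions(precision=4,suppress=True)
for n in ["wrist","scene"]:
    p=grab_frame(n);cv2.imwrite(f"pics/{n}2.png",p["frame"])
    if n=="wrist":
        q=p
o=get_obs();R=Ro.from_rotvec(o["ee_rot"]).as_matrix();print(o["time"],o["eef_pos"],R,o["joint_positions"],o["grip_width"])
print("need tool",R.T@(np.array([.5885,-.0118,0.12])-o["eef_pos"]))
E
```

```text
2.6 [ 0.5804 -0.0224  0.1763] [[ 0.0702 -0.9975 -0.0023]
 [-0.9975 -0.0702  0.0001]
 [-0.0002  0.0023 -1.    ]] [ 0.4773  0.4742 -0.6293  1.7702  0.3237  1.0048 -1.7766] 0.0701841943617703
need tool [-0.01   -0.009   0.0562]
```

View pics/wrist2.png

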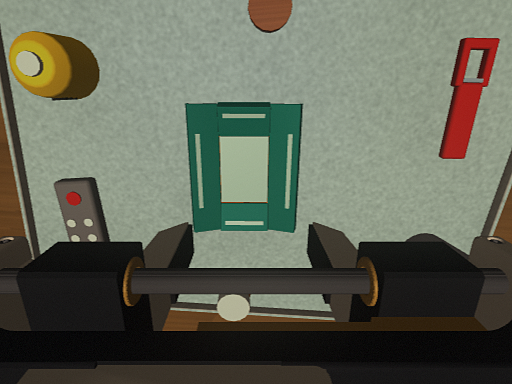

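View pics/scene2.png

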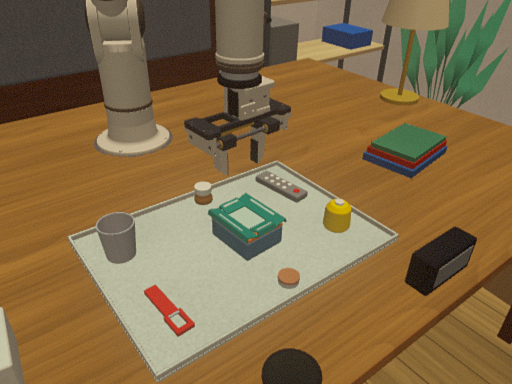

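```bash
python3 - <<'E'
from h import *
np.set_printoptions(precision=4,suppress=True)
p=grab_frame("wrist")
C=np.array(p["R"]).T@(-np.array(p["t"]))
def atz(c,r,z):
    d=np.array(p["R"]).T@np.array([(c-p["cx"])/p["fx"],(r-p["cy"])/p["fy"],1]);return C+d*(z-C[2])/d[2]
hsv=cv2.cvtColor(p["frame"],cv2.COLOR_BGR2HSV)
g=cv2.inRange(hsv,(70,110,30),(90,255,200))
n,l,s,c=cv2.connectedComponentsWithStats(g);i=1+np.argmax(s[1:,4]);print(s[i])
hull=cv2.convexHull(np.argwhere(l==i)[:,::-1].astype(np.int32));m=np.zeros(g.shape,np.uint8);cv2.fillConvexPoly(m,hull,255)
pale=cv2.inRange(hsv,(0,0,130),(180,80,255))&cv2.erode(m,np.ones((9,9)))
n,l,s,c=cv2.connectedComponentsWithStats(pale)
for k in range(1,n):
    if s[k,4]>15: print(s[k],c[k],atz(*c[k],0.059 if s[k,4]>1000 else 0.067))
E
```

```text
[ 183  106  114  128 8993]
[219 118  42   4 167] [239.3772 119.491 ] [ 0.6423 -0.0086  0.067 ]
[192 137   9  73 318] [196.3396 172.8145] [0.5896 0.0296 0.067 ]
[281 137   7  73 320] [283.65   172.3562] [ 0.5959 -0.0539  0.067 ]
[ 216  140   48   63 2901] [240.233  170.5946] [ 0.5926 -0.0121  0.059 ]
[222 222  38   4 144] [240.1806 223.5833] [ 0.5393 -0.0155  0.067 ]
```

Emit:
move_arm --steps '[{"tx": -0.01,"ty": -0.01,"tz": 0.02,"rx": 0,"ry": 0,"rz": 0,"grip": 0.52},{"tx": -0.01,"ty": -0.01,"tz": 0.055,"rx": 0,"ry": 0,"rz": 0,"grip": 0.52},{"tx": -0.01,"ty": -0.01,"tz": 0.085,"rx": 0,"ry": 0,"rz": 0,"grip": 0.52},{"tx": -0.01,"ty": -0.01,"tz": 0.09,"rx": 0,"ry": 0,"rz": 0,"grip": 0.52},{"tx": -0.01,"ty": -0.01,"tz": 0.09,"rx": 0,"ry": 0,"rz": 0,"grip": 0.52}]'

```text
time: 3.15
eef_pos: [0.5909, -0.013, 0.088]
ee_rot: [-2.295, 2.145, -0.002]
force: [0.3, -0.3, 0.9]
grip_width: 0.0697
```

```bash
cat > look.py <<'E'
from h import *
import sys
from scipy.spatial.transform import Rotation as Ro
np.set_printoptions(precision=4,suppress=True)
k=sys.argv[1]
out=[]
for n in ["scene","top"]:
    p=grab_frame(n);f=p["frame"]
    a=f[150:290,140:320] if n=="scene" else f[130:240,180:320]
    out.append(cv2.resize(a,(390,300),interpolation=cv2.INTER_CUBIC))
cv2.imwrite(f"pics/l{k}.png",np.hstack(out))
o=get_obs();R=Ro.from_rotvec(o["ee_rot"]).as_matrix();print(o["time"],o["eef_pos"],R[:,0],R[:,2],o["force"],o["grip_width"],o["joint_positions"])
print("need tool",R.T@(np.array([.590,-.012,0.067])-o["eef_pos"]))
E
python3 look.py 3
```

```text
3.25 [ 0.5922 -0.0122  0.0893] [ 0.0686 -0.9976  0.0006] [ 0.0039 -0.0004 -1.    ] [-0.6437  0.5996 -0.1626] 0.0699165443585809 [ 0.4074  0.5997 -0.572   1.8046  0.4175  0.8558 -1.865 ]
need tool [-0.0004  0.0022  0.0223]
```

View pics/l3.png

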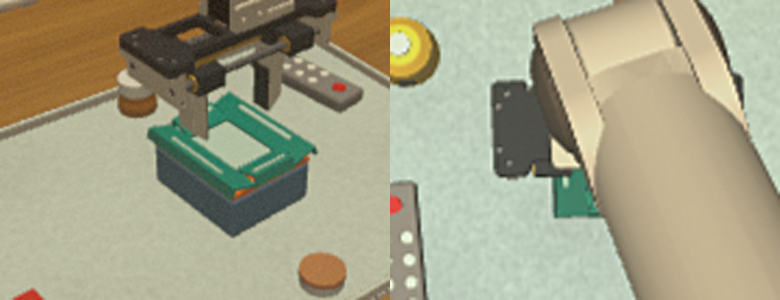

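Emit:
move_arm --steps '[{"tx": 0,"ty": 0.001,"tz": 0.01,"rx": 0,"ry": 0,"rz": 0,"grip": 0.52},{"tx": 0,"ty": 0.001,"tz": 0.017,"rx": 0,"ry": 0,"rz": 0,"grip": 0.52},{"tx": 0,"ty": 0.001,"tz": 0.021,"rx": 0,"ry": 0,"rz": 0,"grip": 0.52},{"tx": 0,"ty": 0.001,"tz": 0.024,"rx": 0,"ry": 0,"rz": 0,"grip": 0.52},{"tx": 0,"ty": 0.001,"tz": 0.025,"rx": 0,"ry": 0,"rz": 0,"grip": 0.52}]'

```text
time: 3.75
eef_pos: [0.5895, -0.0117, 0.0639]
ee_rot: [2.297, -2.142, 0.002]
force: [-8.3, -2.0, 23.6]
grip_width: 0.0701
```

Emit:
move_arm --steps '[{"tx": 0,"ty": 0,"tz": 0.001,"rx": 0,"ry": 0,"rz": 0,"grip": 0.52},{"tx": 0,"ty": 0,"tz": 0.002,"rx": 0,"ry": 0,"rz": 0,"grip": 0.52}]'

```text
time: 3.95
eef_pos: [0.59, -0.0117, 0.0616]
ee_rot: [-2.298, 2.142, -0.003]
force: [-1.2, -0.9, 6.3]
grip_width: 0.0696
```

```bash
python3 look.py 4
```

```text
4.05 [ 0.5901 -0.0117  0.0613] [ 0.0698 -0.9976  0.001 ] [ 0.0015 -0.0009 -1.    ] [-2.5983 -1.7551 11.5376] 0.06963521710385297 [ 0.3899  0.6368 -0.5503  1.8197  0.4455  0.8093 -1.8871]
need tool [ 0.0003  0.0001 -0.0057]
```

View pics/l4.png

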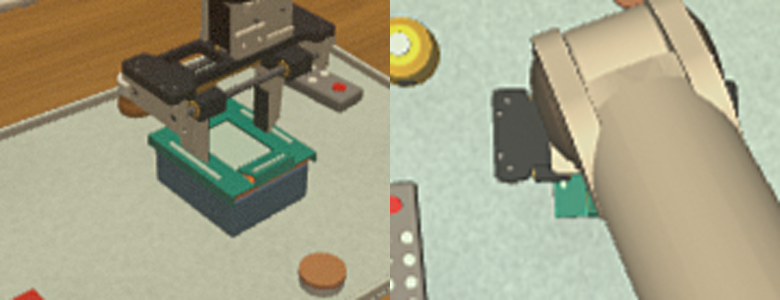

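Emit:
move_arm --steps '[{"tx": 0,"ty": 0,"tz": -0.03,"rx": 0,"ry": 0,"rz": 0,"grip": 0.52},{"tx": 0,"ty": 0,"tz": -0.05,"rx": 0,"ry": 0,"rz": 0.14,"grip": 0.957},{"tx": 0,"ty": 0,"tz": -0.05,"rx": 0,"ry": 0,"rz": 0.28,"grip": 0.957},{"tx": 0,"ty": 0,"tz": -0.05,"rx": 0,"ry": 0,"rz": 0.42,"grip": 0.957},{"tx": 0,"ty": 0,"tz": -0.05,"rx": 0,"ry": 0,"rz": 0.56,"grip": 0.957}]'

```text
time: 4.55
eef_pos: [0.5893, -0.0117, 0.1098]
ee_rot: [-1.608, 2.698, -0.0]
force: [-0.1, 0.2, 0.6]
grip_width: 0.0898
```

Emit:
move_arm --steps '[{"tx": 0,"ty": 0,"tz": 0,"rx": 0,"ry": 0,"rz": 0.14,"grip": 0.957},{"tx": 0,"ty": 0,"tz": 0,"rx": 0,"ry": 0,"rz": 0.28,"grip": 0.957},{"tx": 0,"ty": 0,"tz": 0,"rx": 0,"ry": 0,"rz": 0.42,"grip": 0.957},{"tx": 0,"ty": 0,"tz": 0,"rx": 0,"ry": 0,"rz": 0.56,"grip": 0.957},{"tx": 0,"ty": 0,"tz": 0,"rx": 0,"ry": 0,"rz": 0.7,"grip": 0.957}]'

```text
time: 5.05
eef_pos: [0.5879, -0.0122, 0.1083]
ee_rot: [0.677, -3.063, -0.003]
force: [-1.5, 0.1, -2.9]
grip_width: 0.0896
```

Emit:
move_arm --steps '[{"tx": 0,"ty": 0,"tz": 0,"rx": 0,"ry": 0,"rz": 0.14,"grip": 0.957},{"tx": 0,"ty": 0,"tz": 0,"rx": 0,"ry": 0,"rz": 0.28,"grip": 0.957},{"tx": 0,"ty": 0,"tz": 0,"rx": 0,"ry": 0,"rz": 0.311,"grip": 0.957},{"tx": 0,"ty": 0,"tz": 0,"rx": 0,"ry": 0,"rz": 0.311,"grip": 0.957},{"tx": 0,"ty": 0,"tz": 0,"rx": 0,"ry": 0,"rz": 0.311,"grip": 0.957}]'

```text
time: 5.55
eef_pos: [0.5876, -0.0111, 0.1075]
ee_rot: [0.208, -3.128, 0.0]
force: [-0.3, 0.3, 0.4]
grip_width: 0.0901
```

```bash
cat > wr.py <<'E'
from h import *
import sys
np.set_printoptions(precision=4,suppress=True)
p=grab_frame("wrist");cv2.imwrite(f"pics/w{sys.argv[1]}.png",p["frame"])
E
python3 wr.py 5;python3 look.py 5
```

```text
5.7 [ 0.5878 -0.012   0.1081] [-0.9915 -0.1299  0.0053] [-0.0055  0.0013 -1.    ] [0.0511 0.2333 0.2053] 0.09007420118473707 [-0.6078  0.6334  0.7932  1.8333 -0.5598  0.92   -2.5677]
need tool [-0.0024 -0.0003  0.0411]
```

View pics/l5.png

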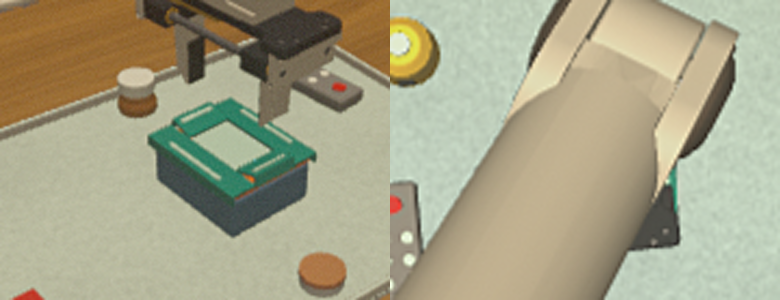

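View pics/w5.png

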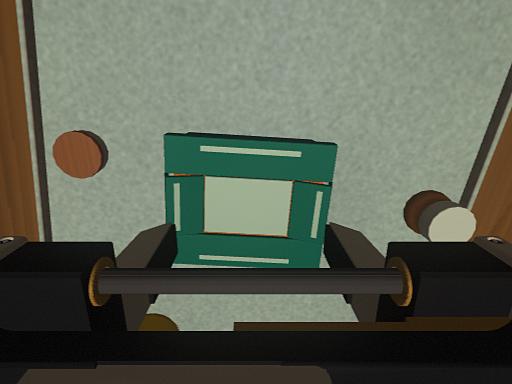

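Emit:
move_arm --steps '[{"tx": 0,"ty": 0,"tz": 0,"rx": 0,"ry": 0,"rz": -0.14,"grip": 0.957},{"tx": 0,"ty": 0,"tz": 0,"rx": 0,"ry": 0,"rz": -0.28,"grip": 0.957},{"tx": 0,"ty": 0,"tz": 0,"rx": 0,"ry": 0,"rz": -0.42,"grip": 0.957},{"tx": 0,"ty": 0,"tz": 0,"rx": 0,"ry": 0,"rz": -0.56,"grip": 0.957},{"tx": 0,"ty": 0,"tz": 0,"rx": 0,"ry": 0,"rz": -0.7,"grip": 0.957}]'

```text
time: 6.2
eef_pos: [0.5881, -0.0126, 0.1085]
ee_rot: [1.272, -2.869, -0.005]
force: [0.2, 0.9, -0.4]
grip_width: 0.0898
```

Emit:
move_arm --steps '[{"tx": 0,"ty": 0,"tz": 0,"rx": 0,"ry": 0,"rz": -0.14,"grip": 0.957},{"tx": 0,"ty": 0,"tz": 0,"rx": 0,"ry": 0,"rz": -0.28,"grip": 0.957},{"tx": 0,"ty": 0,"tz": 0,"rx": 0,"ry": 0,"rz": -0.42,"grip": 0.957},{"tx": 0,"ty": 0,"tz": 0,"rx": 0,"ry": 0,"rz": -0.56,"grip": 0.957},{"tx": 0,"ty": 0,"tz": 0,"rx": 0,"ry": 0,"rz": -0.7,"grip": 0.957}]'

```text
time: 6.7
eef_pos: [0.5882, -0.0126, 0.1087]
ee_rot: [2.18, -2.26, -0.006]
force: [-0.7, 0.1, -0.6]
grip_width: 0.0897
```

Emit:
move_arm --steps '[{"tx": 0,"ty": 0,"tz": 0,"rx": 0,"ry": 0,"rz": -0.14,"grip": 0.957},{"tx": 0,"ty": 0,"tz": 0,"rx": 0,"ry": 0,"rz": -0.28,"grip": 0.957},{"tx": 0,"ty": 0,"tz": 0,"rx": 0,"ry": 0,"rz": -0.42,"grip": 0.957},{"tx": 0,"ty": 0,"tz": 0,"rx": 0,"ry": 0,"rz": -0.56,"grip": 0.957},{"tx": 0,"ty": 0,"tz": 0,"rx": 0,"ry": 0,"rz": -0.7,"grip": 0.957}]'

```text
time: 7.2
eef_pos: [0.5883, -0.0127, 0.1088]
ee_rot: [2.823, -1.376, -0.006]
force: [0.1, -0.2, 0.6]
grip_width: 0.0899
```

Emit:
move_arm --steps '[{"tx": 0,"ty": 0,"tz": 0,"rx": 0,"ry": 0,"rz": -0.14,"grip": 0.957},{"tx": 0,"ty": 0,"tz": 0,"rx": 0,"ry": 0,"rz": -0.28,"grip": 0.957},{"tx": 0,"ty": 0,"tz": 0,"rx": 0,"ry": 0,"rz": -0.42,"grip": 0.957},{"tx": 0,"ty": 0,"tz": 0,"rx": 0,"ry": 0,"rz": -0.56,"grip": 0.957},{"tx": 0,"ty": 0,"tz": 0,"rx": 0,"ry": 0,"rz": -0.7,"grip": 0.957}]'

```text
time: 7.7
eef_pos: [0.5883, -0.0128, 0.1089]
ee_rot: [-3.124, 0.324, 0.006]
force: [-0.5, 0.5, -0.0]
grip_width: 0.0898
```

```bash
python3 look.py 6
```

```text
7.8 [ 0.5882 -0.0128  0.1089] [ 0.9777 -0.2101 -0.004 ] [-0.0039  0.0009 -1.    ] [-0.0768  0.0618 -0.3767] 0.09006179360861771 [-0.1132  0.5008  0.1162  1.8165 -0.0766  0.8325 -0.171 ]
need tool [ 0.0017 -0.0012  0.0418]
```

Emit:
move_arm --steps '[{"tx": 0.002,"ty": -0.001,"tz": 0,"rx": 0,"ry": 0,"rz": -0.14,"grip": 0.957},{"tx": 0.002,"ty": -0.001,"tz": 0.01,"rx": 0,"ry": 0,"rz": -0.28,"grip": 0.957},{"tx": 0.002,"ty": -0.001,"tz": 0.022,"rx": 0,"ry": 0,"rz": -0.281,"grip": 0.957},{"tx": 0.002,"ty": -0.001,"tz": 0.022,"rx": 0,"ry": 0,"rz": -0.281,"grip": 0.957}]'

```text
time: 8.2
eef_pos: [0.5885, -0.0118, 0.0845]
ee_rot: [-3.139, -0.099, 0.013]
force: [-0.5, 0.6, -0.9]
grip_width: 0.0899
```

```bash
python3 wr.py 7; python3 look.py 7
```

```text
8.35 [ 0.59   -0.0114  0.0862] [ 0.9978  0.066  -0.0054] [-0.0054  0.0001 -1.    ] [0.0663 0.4127 0.5712] 0.08942604949013405 [-0.0659  0.5347  0.0518  1.8201 -0.0373  0.7932  0.0709]
need tool [0.0001 0.0006 0.0192]
```

View pics/l7.png

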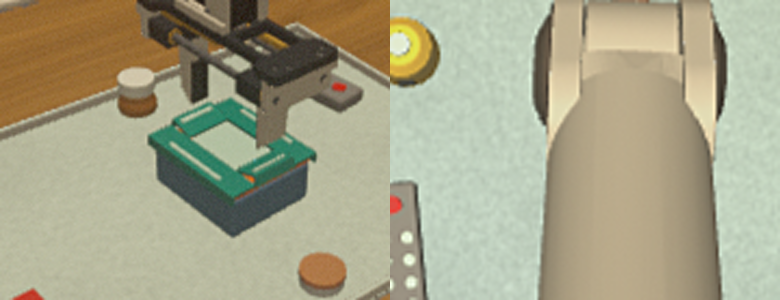

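View pics/w7.png

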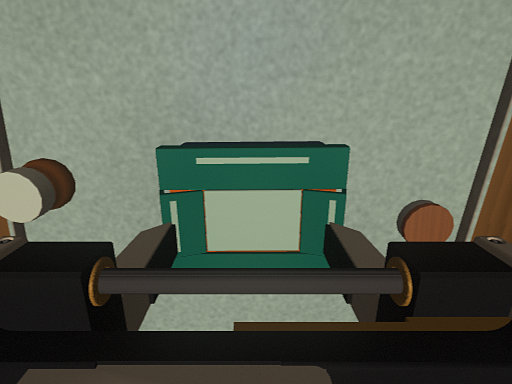

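Emit:
move_arm --steps '[{"tx": 0,"ty": 0.0005,"tz": 0.01,"rx": 0,"ry": 0,"rz": 0,"grip": 0.957},{"tx": 0,"ty": 0.0005,"tz": 0.016,"rx": 0,"ry": 0,"rz": 0,"grip": 0.957},{"tx": 0,"ty": 0.0005,"tz": 0.02,"rx": 0,"ry": 0,"rz": 0,"grip": 0.957},{"tx": 0,"ty": 0.0005,"tz": 0.023,"rx": 0,"ry": 0,"rz": 0,"grip": 0.957},{"tx": 0,"ty": 0.0005,"tz": 0.025,"rx": 0,"ry": 0,"rz": 0,"grip": 0.957}]'

```text
time: 8.85
eef_pos: [0.5905, -0.0116, 0.0637]
ee_rot: [-3.139, -0.108, 0.007]
force: [-5.5, 0.8, 24.8]
grip_width: 0.09
```

```bash
python3 look.py 8
```

```text
8.95 [ 0.5907 -0.0116  0.0631] [ 0.9976  0.0689 -0.0037] [-0.0038  0.0003 -1.    ] [-2.2572  0.2774 10.9193] 0.09010443142868756 [-0.0631  0.5688  0.0489  1.8289 -0.0393  0.7485  0.076 ]
need tool [-0.0008  0.0003 -0.0039]
```

View pics/l8.png

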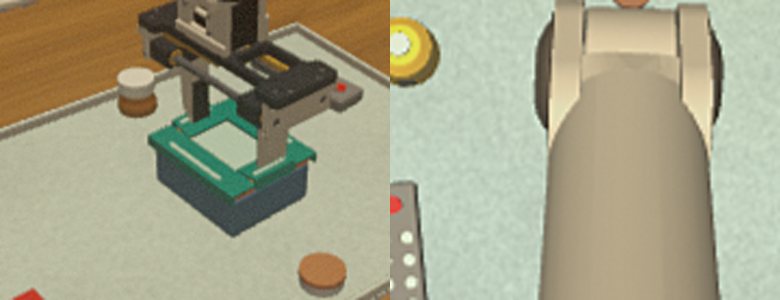

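Emit:
move_arm --steps '[{"tx": 0,"ty": 0,"tz": 0.001,"rx": 0,"ry": 0,"rz": 0,"grip": 0.957},{"tx": 0,"ty": 0,"tz": 0.002,"rx": 0,"ry": 0,"rz": 0,"grip": 0.957},{"tx": 0,"ty": 0,"tz": 0.002,"rx": 0,"ry": 0,"rz": 0,"grip": 0.957}]'

```text
time: 9.25
eef_pos: [0.591, -0.0116, 0.0612]
ee_rot: [-3.139, -0.108, 0.005]
force: [-4.5, 0.5, 15.5]
grip_width: 0.0895
```

Emit:
move_arm --steps '[{"tx": 0,"ty": 0,"tz": 0.001,"rx": 0,"ry": 0,"rz": 0,"grip": 0.957},{"tx": 0,"ty": 0,"tz": 0.001,"rx": 0,"ry": 0,"rz": 0,"grip": 0.957},{"tx": 0,"ty": 0,"tz": -0.02,"rx": 0,"ry": 0,"rz": 0,"grip": 0.957},{"tx": 0,"ty": 0,"tz": -0.06,"rx": 0,"ry": 0,"rz": 0,"grip": 0.957},{"tx": 0,"ty": 0,"tz": -0.1,"rx": 0,"ry": 0,"rz": 0,"grip": 0.957}]'

```text
time: 9.75
eef_pos: [0.5895, -0.0117, 0.1593]
ee_rot: [-3.139, -0.108, 0.012]
force: [0.9, 0.8, 0.2]
grip_width: 0.0899
```

Emit:
move_arm --steps '[{"tx": 0,"ty": 0.04,"tz": -0.03,"rx": 0,"ry": 0,"rz": 0,"grip": 0.957},{"tx": 0,"ty": 0.08,"tz": -0.05,"rx": 0,"ry": 0,"rz": 0,"grip": 0.957},{"tx": 0,"ty": 0.12,"tz": -0.05,"rx": 0,"ry": 0,"rz": 0,"grip": 0.957},{"tx": 0,"ty": 0.16,"tz": -0.05,"rx": 0,"ry": 0,"rz": 0,"grip": 0.957},{"tx": 0,"ty": 0.2,"tz": -0.05,"rx": 0,"ry": 0,"rz": 0,"grip": 0.957}]'

```text
time: 10.25
eef_pos: [0.6045, -0.2127, 0.2092]
ee_rot: [-3.139, -0.109, 0.008]
force: [0.6, 0.5, -0.1]
grip_width: 0.0897
```

```bash
python3 wr.py 9; python3 look.py 9; python3 - <<'E'
from h import *
for cam in ["top"]:
    p=grab_frame(cam); d=p["depth"]
    for n in ["diffuser","cup","opener","remote","jar","tin","press_front","press_back","press_left","press_right"]:
        for q in search_frame(n,p)[:2]: print(n,q["score"],q["pixel"],w(p,*q["pixel"]).round(4))
E
```

```text
10.4 [ 0.6034 -0.216   0.2086] [ 0.998   0.0624 -0.0062] [-0.0061 -0.0019 -1.    ] [-0.2055  0.5598 -0.9629] 0.08963030456769218 [ 0.2083  0.4709  0.125   1.6036 -0.06    1.0762  0.411 ]
need tool [ 0.0002 -0.2046  0.1413]
diffuser 0.71 [146.9, 184.0] [0.6666 0.1696 0.0689]
cup 0.75 [228.4, 353.6] [ 0.4877 -0.246   0.0087]
cup 0.7 [224.0, 184.4] [0.4858 0.1668 0.0231]
opener 0.64 [159.5, 347.1] [ 0.6573 -0.2274  0.0113]
remote 0.81 [229.1, 183.2] [0.4735 0.1692 0.023 ]
remote 0.43 [122.6, 268.8] [ 0.7423 -0.0308  0.0187]
jar 0.7 [256.8, 256.5] [ 0.4135 -0.0093  0.0461]
tin 0.8 [124.7, 265.4] [ 0.7363 -0.0225  0.0211]
tin 0.24 [156.4, 348.8] [ 0.6648 -0.231   0.0139]
press_front 0.79 [205.9, 261.3] [ 0.5333 -0.0169  0.0609]
press_front 0.69 [184.1, 273.3] [ 0.5856 -0.0438  0.0612]
press_back 0.5 [160.1, 257.1] [ 0.6417 -0.0039  0.0607]
press_left 0.93 [183.2, 242.3] [0.5856 0.0295 0.0607]
press_right 0.69 [180.1, 275.2] [ 0.5953 -0.0481  0.0604]
```

View pics/l9.png

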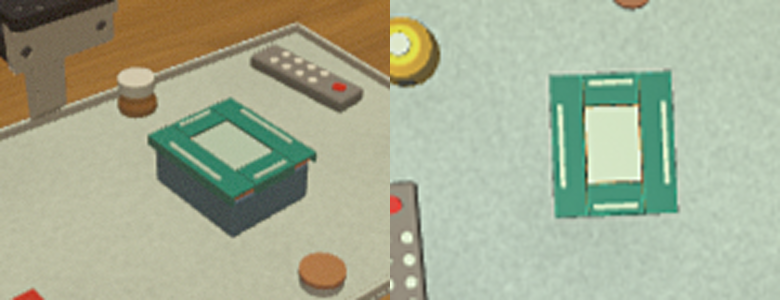

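View pics/w9.png

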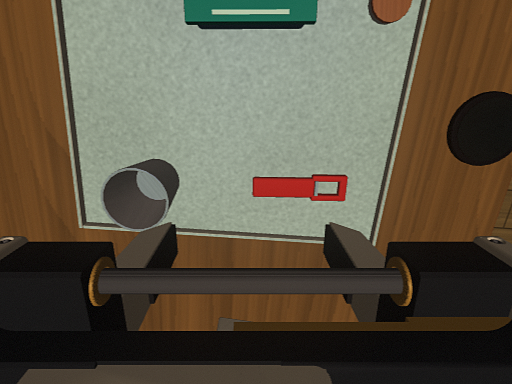

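```bash
python3 - <<'E'
from h import *
p=grab_frame("top");d=p["depth"]
R=np.array(p["R"]);t=np.array(p["t"])
rr,cc=np.mgrid[150:215,230:290]
z=d[150:215,230:290]
X=np.stack([(cc-p["cx"])/p["fx"]*z,(rr-p["cy"])/p["fy"]*z,z],-1).reshape(-1,3)
W=(X-t)@R
a=np.radians(4);u=W[:,:2]-[.5885,-.0118]
bx=u@[np.cos(a),np.sin(a)];by=u@[-np.sin(a),np.cos(a)]
for n,s,o in [("front",-bx,by),("back",bx,by),("left",by-(-0.01),bx),("right",-by+.01,bx)]:
    lim=20 if n in("front","back") else 45
    for lo,hi in [(36,44),(44,52),(52,60)]:
        k=(s*1e3>lo)&(s*1e3<hi)&(abs(o)*1e3<lim)&(W[:,2]>.03);print(n,lo,k.sum(),W[k,2].mean().round(4),end=" | ")
    print()
p=grab_frame("scene");cv2.imwrite("pics/s10.png",cv2.resize(p["frame"][185:265,195:300],None,fx=6,fy=6,interpolation=cv2.INTER_CUBIC))
E
```

```text
front 36 55 0.0606 | front 44 59 0.0606 | front 52 55 0.0602 | 
back 36 57 0.0603 | back 44 59 0.0601 | back 52 54 0.0601 | 
left 36 128 0.0604 | left 44 128 0.0602 | left 52 124 0.0609 | 
right 36 122 0.0602 | right 44 127 0.0607 | right 52 128 0.0608 |
```

View pics/s10.png

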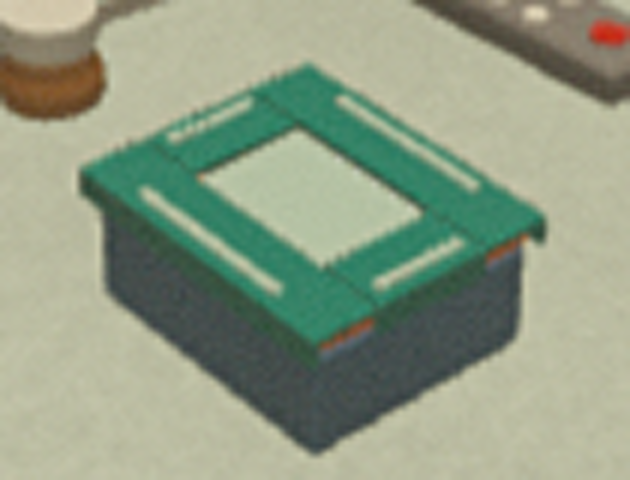

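All four sections are level and the hand is clear.

```bash
python3 -c "
from cell import *
print(hand_in())"
```

```text
the job is handed in; nothing more can be done
None
```

All four green rim sections clicked shut and stayed down, and I have handed the job in. I pressed them in opposite pairs with the open fingertips: left and right first, then front and back. The arm then backed off about 0.2 m to the side and sat 0.2 m above the table. Elapsed time was about 10.5 s of the 48 s allowed.

**Rim sections:** The top camera's depth put all four level, 60–61 mm above the table, right out to their outer edges. The shut height should be 61 mm. Two small orange patches still show at the +x corners in the scene picture. They lie under the ends of the long sections, and I saw no section standing up.

**Forces:** The highest reading I saw was about 25 N, while pressing. It fell as the sections clicked.

**Box and other things:** The box looked unmoved. The networks' positions for the other six things differ from the first readings by up to about 19 mm, the opener most. I did not re-measure that. I put it down to where the networks place their point, because nothing touched those things and they look undisturbed in the pictures.

**Wrist turn:** The last joint reached its range limit on the first turn for the front and back pair, reading −2.568 against −2.57 rad. I turned the hand the other way instead.

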